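# Zero the stroke counter, line up the quarter-turn fastener and hold the access panel shut

## Robot

A 6-joint arm with a two-finger parallel gripper is mounted at the origin on a cart in front of the work surface, level with it; the furniture and walls round the work are solid. World frame = base frame: x ahead of the robot, y to its left, z up, the work surface at z = 0. Lengths are in m, angles in rad, forces in N, time in s.
With the tool pointing down it reaches from about 0.35 to 0.85 m from the base axis. Payload 8.1 kg.
Tool frame: the origin (TCP) lies at the centre of the arm's flange, where the gripper is bolted on; the fingertips stand 186 mm ahead of it and the grasp point (between the pads) lies 167 mm ahead of it; z points along the fingers, y is the line along which they close (so a half turn about z gives the same grasp; the last joint's range is limited). The gripper opens to 93 mm and grips with 3 to 60 N. Pads are 15 mm wide; open, the fingers measure 128 mm over their backs; the gripper's body (75 mm by 188 mm) begins 65 mm behind the grasp point.
Start: joints at [-1.395, 0.13, 1.488, -0, 1.523, -0.085], TCP at [0.155, -0.58, 0.405] pointing down, gripper open.
Joint ranges: [-2.96, 2.96], [-0.89, 2.26], [0.02, 2.5], [-1.34, 4.48], [0, 2.73], [-2.66, 2.66]. Speed limits (rad/s): [2.39, 2.39, 2.79, 3.14, 3.14, 3.14].

## Interface

Orientations are given as a rotation vector (axis times angle).
In Python, from plant import read_state, read_camera, camera_params, robot gives the robot as it stands.
- The arm moves only by the tool carry_out, never from a script. Its argument "targets" is a list of rows, each an object of numbers: "hand": the opening in per cent of the stroke, from 0 (shut) to 100 (fully open); "x", "y", "z": the shift along the tool's x, y, z in m; "ax", "ay", "az": the turn, a rotation vector about the tool's x, y, z in rad. In form: [{"hand": .., "x": .., "y": .., "z": .., "ax": .., "ay": .., "az": ..}, ...]. A call has 1 to 8 rows; each row is the pose to reach, as a shift and turn from the pose commanded when the call began, along the tool's axes at that moment; what a row does not reach only later rows make up. A row lasts 1/8 s, in which the tool goes at most 62.5 mm and 10.7 degrees, less where a joint would pass 70% of its speed; a pose out of reach is approached as far as the arm can. A call with a gripper value outside its range is refused whole. The fingers move at their own pace and stop on an object; "newtons" is the grip in N (left out, the last holds). Time passes only in rows, so rows that repeat a pose let the fingers close. It gives the time, the measured TCP pose, the force, the opening and the grip force at its end, in the units of the state.
- read_state(): the state, without advancing time (a new reading comes with each control period).
- read_camera(name): name is "scene" or "side" or "wrist"; returns (picture, depth): 400x640x3 uint8, blue, green, red; 400x640 float32, m along the optical axis (not along the pixel's ray), 0 where there is no reading.
- camera_params(name): a dict with "fx", "fy", "cx", "cy" (pixels), "position" and "rotation" of the camera in the world. Camera axes: x right, y up, looking along -z (the intrinsics and any distortion apply to the point x, -y, -z); pixel columns grow to the right and rows downward; lengths in m; the calibration is good to about 2 mm. A picture is of the moment at which its call begins: read the wrist's pose just before it. camera_params takes no time and is no camera call; for the wrist camera it gives the pose at the moment of the call.
- robot.close_job(): hands the job in; it is judged then, once.
The state is a dict: "t": time; "q": joint angles; "dq": joint speeds; "joint_torque": joint torques, N m; "tool_pos": TCP position; "orientation": TCP orientation; "force": force on the tool from outside, world axes, zero at the start; "wrist_torque": the same for the moment, N m; "opening": finger opening in m; "gripper_force": force on a finger pad.
Only numpy, scipy, OpenCV 4.12 (cv2) and the standard library are available. Lean on these libraries where they do the work, as an engineer would, in place of code of your own. Each camera call takes 0.05 s, during which the arm holds its last target. There are 200 camera calls.

## Task

On the stroke-counter box, first turn the counter's pointer knob anticlockwise back to its zero stop. Then turn the quarter-turn fastener on the access panel until its slot is in line with the black index bars, and press the panel down fully home, flush with its rim; finish while still holding it pressed there. Leave the things around the box where they are.

Things in the scene. Friction and masses are not known exactly. Their poses are not given: they have to be found in the camera images.
- counter_unit: Grey box fixed to the bench, 130 (x) x 210 (y) x 50 mm. Origin: centre of its underside, at bench height. x points to its back (away from the robot, turned up to 0.4 rad), y to its left end, z up. On top: at y = +62 mm a round white dial with a black pointer knob (the counter); at x = 0, y = -42 mm the middle of a bare aluminium panel, 100 x 110 x 5 mm, in an opening whose rim is 50 mm high.
- counter_grip (a point): On the axis of the counter's pointer knob, 67.6 mm above the bench, at mid-height of its grip bar (34 mm long, 10 wide, 20 high). The bar's top is 77.6 mm and its foot disc (31 mm across) up to 58.6 mm above the bench. The bar lies along this point's x axis, whose positive end is the pointer; z up.
- counter_knob (a joint): Turn of the counter knob, rad. 0 = against the solid zero stop, where the pointer points along the box's +x (to its back, at the small steel pin on the dial); grows clockwise seen from above, so it is turned anticlockwise to zero. Starts at 0.6 to 1.3. Friction about 0.03 N m; stays where it is left.
- fastener_grip (a point): On the fastener's axis, 12 mm above the panel's top face (69 mm above the bench while the panel is up), at the middle of its wing: a steel bar 36 mm long, 10 mm wide, with a dark slot along its top, rising from 4 mm (top of its foot disc, 32 mm across) to 20 mm above the panel's face. Wing and slot lie along this point's x axis; z up.
- fastener (a joint): Turn of the fastener, rad, anticlockwise from above positive. 0 = slot in line with the black index bars on panel and rim, along the box's x axis. Starts at 0.8 to 1.35: turn it clockwise. Range -0.5 to 1.6, friction about 0.04 N m, stays where left. Only within about 0.17 rad of 0 does its crossbar underneath enter the slotted receptacle; otherwise the panel stops after 1.5 mm.
- panel (a joint): How far the panel is pressed down, m: 0 = up, its face 7 mm proud of the rim (57 mm above the bench); 0.007 = fully home, flush with the rim, on a solid stop. It moves straight down without tilting, wherever it or the fastener on it is pressed. A springy gasket lifts it with about 4 N when up and 11 N when home, so it rises when let go.
- panel_top (a point): Centre of the panel's top face, under the fastener; x and y as the box's, z up.
- camera_lens (a point): Centre of the underside of the inspection camera's ring light (105 mm across), which hangs fixed from a boom in the middle of the bench, to the right of the box, over a stencil fixture; camera and boom reach up and back from here and are solid. An arm that comes from the right passes in front of it (nearer its base).
- die_block_centre (a point): Centre of a grey metal block, 45 x 60 x 34 mm, standing loose behind the box; a bystander.
- spare_micrometer_centre (a point): Centre of a loose micrometer head, 100 mm long and 19 mm thick, lying behind the box; a bystander.
- driver_2_centre (a point): Centre of a small screwdriver, 126 mm long and 16 mm thick, lying loose to the left of the box; a bystander.

How it is judged:
On the way, in this order (a step that is already met when the one before it is completed fails the run):
1. the counter knob is back at its zero stop (value of joint counter_knob below 0.07 rad), for 0.2 s.
2. the fastener's slot is in line with the index bars (value of joint fastener between -0.2 and 0.2 rad), for 0.2 s.
At the end, for the whole second after the job is handed in: The robot is holding the panel pressed down, flush with the rim to within 1.5 mm, pushing on the box with more than 5 N; the fastener is within 0.2 rad of its index bars and the counter knob within 0.07 rad of its zero stop (all of step 2 and value of joint panel above 0.0055 m and value of joint counter_knob below 0.07 rad and contact force between any of the fingers, the arm and counter_unit above 5 N); the arm keeps its last pose, push and grip.
It fails at once if a thing beside the box was moved more than 30 mm (distance of any of die_block_centre, spare_micrometer_centre, driver_2_centre from where it was at the start of the episode above 0.03 m).
It also fails if it takes over 51 s, if anything falls off the work surface, if the arm or the gripper's body presses on something with over 40 N, if the wrist force passes 120 N, or if a joint passes its speed limit or range.

## Working session

There is one attempt and no reset: what is moved stays moved. The work goes in short steps, Python scripts to look and compute and a tool call to move; the robot and the scene stay as the last step left them, time stands still between calls to the robot, and variables do not carry over. Pictures are saved under pics/ and viewed, at most 10 in all, crops included, and the job is handed in when it is done.

Besides the shell and the picture viewer there is one more tool, called after "Request:" as name(argument=value, ...), one argument or row to a line, values as JSON. carry_out: Moves the arm, as the interface text tells. Its arguments: {"type":"object","properties":{"targets":{"type":"array","items":{"type":"object","properties":{"hand":{"type":"number"},"x":{"type":"number"},"y":{"type":"number"},"z":{"type":"number"},"ax":{"type":"number"},"ay":{"type":"number"},"az":{"type":"number"}}}},"newtons":{"type":"number"}},"required":["targets"]}

```bash
ls; mkdir -p pics; python3 - <<'E'
from plant import *
import cv2
s=read_state();print(s)
for n in("scene","side"):
    p,d=read_camera(n);cv2.imwrite(f"pics/{n}0.png",p);import numpy as np;np.save(f"pics/{n}0.npy",d);print(n,camera_params(n))
E
```

```text
pics
{'t': 0.0, 'q': array([-1.39540245e+00,  1.31160452e-01,  1.48927268e+00, -6.72362769e-06,
        1.52300096e+00, -8.54236812e-02]), 'dq': array([-0.00069266,  0.00045181, -0.00184909, -0.00016954, -0.00049419,
       -0.00037281]), 'joint_torque': array([ 1.21101682e-03, -5.59849370e+01, -4.91754055e+01,  7.68845645e-02,
        3.52872955e-02, -1.22411448e-04]), 'tool_pos': array([ 0.15468893, -0.57948015,  0.40369119]), 'orientation': array([-3.11309309e+00, -4.08292351e-01,  1.40532717e-04]), 'force': array([ 0.1406118 ,  0.18438262, -0.40974382]), 'wrist_torque': array([-0.02652625, -0.04092694,  0.01936938]), 'gripper_force': 0.0, 'opening': 0.09316837131544159}
scene {'fx': 448.54607207839234, 'fy': 448.54607207839234, 'cx': 316.1041962742519, 'cy': 198.30443084671154, 'position': array([-0.03063335,  0.83130004,  1.06598491]), 'rotation': array([ 0.39291306, -0.94895543, -2.22529742])}
side {'fx': 407.5215566218858, 'fy': 407.5215566218858, 'cx': 315.0841596642238, 'cy': 203.61385960990683, 'position': array([0.2692396 , 0.94218594, 0.71777665]), 'rotation': array([ 0.28825375, -1.35733391, -2.42216527])}
```

View pics/scene0.png

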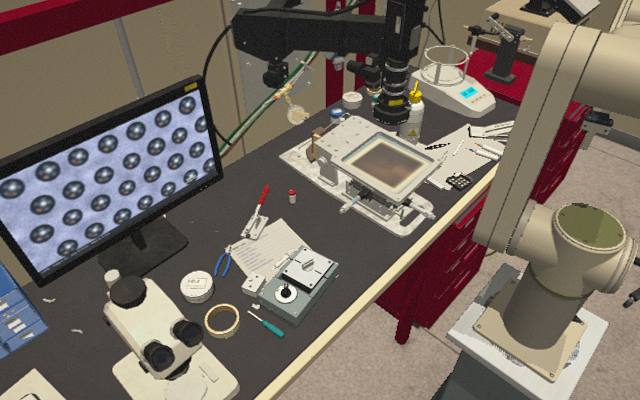

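View pics/side0.png

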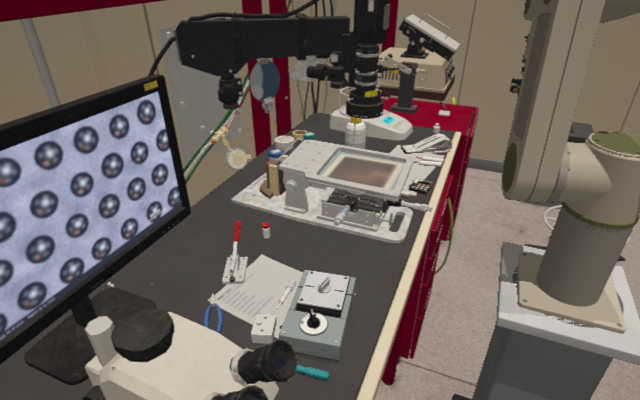

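The box is at about (300,283) in the scene view and (320,312) in the side view. The dial faces the microscope, and the ring light sits at about (390,115) in the scene view. I'll zoom in on the box and locate it.

```bash
cat > h.py <<'E'
import numpy as np, cv2
from scipy.spatial.transform import Rotation as R
from plant import *
def ray(c,u,v):
    d=np.array([(u-c["cx"])/c["fx"],-(v-c["cy"])/c["fy"],-1.0])
    return np.array(c["position"]),R.from_rotvec(c["rotation"]).as_matrix()@d
def onz(c,u,v,z):
    o,d=ray(c,u,v); return o+d*(z-o[2])/d[2]
def proj(c,P):
    p=R.from_rotvec(c["rotation"]).as_matrix().T@(np.array(P)-c["position"])
    return c["cx"]-c["fx"]*p[0]/p[2], c["cy"]+c["fy"]*p[1]/p[2]
def deproj(c,u,v,dep):
    o,d=ray(c,u,v); return o+d*dep
E
python3 - <<'E'
from h import *
a=cv2.imread("pics/scene0.png")[235:335,230:350]
b=cv2.imread("pics/side0.png")[260:360,240:360]
f=lambda x:cv2.resize(x,None,fx=400/120,fy=6*100/180,interpolation=cv2.INTER_CUBIC)
cv2.imwrite("pics/z0.png",np.hstack([f(a),f(b)]))
c=camera_params("scene");d=np.load("pics/scene0.npy")
for u,v in[(285,293),(309,268),(390,118)]:print(deproj(c,u,v,d[v,u]))
c=camera_params("side");d=np.load("pics/side0.npy")
for u,v in[(315,322),(323,287),(365,117)]:print(deproj(c,u,v,d[v,u]))
E
```

```text
[0.50543551 0.40088283 0.07661356]
[0.52418554 0.29168547 0.06250337]
[ 0.54890479 -0.06401012  0.37236198]
[0.50623557 0.40284159 0.07297434]
[0.52980126 0.30209093 0.07443704]
[ 0.56089061 -0.0638456   0.35107348]
```

View pics/z0.png

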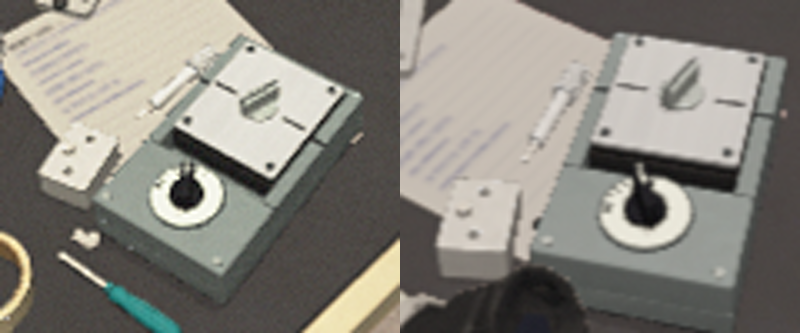

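```bash
python3 - <<'E'
from h import *
k=.3
for n,o,dial,pc in[("scene",(230,235),(187,197),[(173,127),(240,42),(348,92),(270,182)]),("side",(240-120,260),(645,213),[(590,150),(615,35),(758,57),(735,165)])]:
    c=camera_params(n);g=lambda p,z:onz(c,o[0]+p[0]*k,o[1]+p[1]*k,z)[:2]
    P=np.array([g(p,.057) for p in pc]);print(n,g(dial,.052),P.mean(0),P[0]-P[1],P[3]-P[2],P[0]-P[3],P[1]-P[2])
print(camera_params("wrist"))
E
```

```text
scene [0.51407467 0.39057915] [0.53120231 0.29125467] [-0.02411604  0.10358195] [-0.01506005  0.11117239] [0.09721533 0.01578845] [0.10627131 0.02337888]
side [0.51480133 0.39133142] [0.53491369 0.29353905] [-0.03267957  0.11153816] [-0.02098939  0.1048451 ] [0.0932612  0.02480535] [0.10495138 0.0181123 ]
{'fx': 309.1626786506107, 'fy': 309.1626786506107, 'cx': 321.34158718166003, 'cy': 194.6948786530511, 'position': array([ 0.21867707, -0.56252763,  0.38231902]), 'rotation': array([-0.20668336,  0.16134075, -1.30189819])}
```

```bash
python3 - <<'E'
from h import *
P=[]
for n in("scene","side"):
    c=camera_params(n);d=np.load(f"pics/{n}0.npy")
    v,u=np.mgrid[0:400,0:640];m=d>0
    rr=np.stack([(u[m]-c["cx"])/c["fx"],-(v[m]-c["cy"])/c["fy"],-np.ones(m.sum())],1)*d[m][:,None]
    P.append(rr@R.from_rotvec(c["rotation"]).as_matrix().T+c["position"])
P=np.vstack(P)
m=(P[:,0]>.25)&(P[:,0]<1)&(abs(P[:,1])<.8)
P=P[m]
xs=np.arange(.25,.86,.05)
print("max z(mm): rows y, cols x",xs)
for y in np.arange(.65,-.75,-.05):
    print("%5.2f"%y,*["%4d"%(1000*q[:,2].max()) if len(q:=P[(abs(P[:,0]-x)<.025)&(abs(P[:,1]-y)<.025)]) else "   ." for x in xs])
q=P[(P[:,1]>-.2)&(P[:,1]<.05)&(P[:,2]>.22)&(P[:,0]<.68)]
print(q.min(0),np.percentile(q,1,axis=0)); 
for z in np.arange(.22,.7,.04):
    w=q[abs(q[:,2]-z)<.02]
    if len(w):print(round(z,2),w.min(0)[:2],w.max(0)[:2])
E
```

```text
max z(mm): rows y, cols x [0.25 0.3  0.35 0.4  0.45 0.5  0.55 0.6  0.65 0.7  0.75 0.8  0.85]
 0.65    .    .    .  351  353  322  329  330    .    .    .    .    2
 0.60    .    .    3    5   22   24   26   29   27    4   42    4    4
 0.55    .    .    5    5    3    5   28   18   28   45   46    5    5
 0.50    .    .    3    5   14   16   27   27   25   46   45    5    6
 0.45    .    .    3    5   49   54   54   34   31   12   12    7    4
 0.40    .    .    4    5   55   80   78   51   37    4   15   14    4
 0.35    .    .    3    4   52   76   73   56   14    6    6   12    3
 0.30    .    .    5    5   52   78   80   59   18    6   45   48    6
 0.25    .    .    3    5   53   61   78   60   21    4   11   67   13
 0.20    .    .    4    4    4   53   46    6    4    6    5   74   77
 0.15    .    .    2    5    4    5    4    2    3    4    3    3   85
 0.10    . -854    4    4    3    6  128  125    4    4    5   48    7
 0.05 -855 -850    2    4    3    4  125  122    4    5    3    5    5
-0.00 -851 -850    3    3  183  182  184  182  182  182  182  179  581
-0.05 -848 -8
[... 866 characters left out ...]
 14   16   16    6    4    5    2    2    3
-0.70 -848 -846    2   51   51   33   18   11    4    4    4    5    4
[ 0.5135451  -0.19910001  0.34416709] [ 0.52848606 -0.16291613  0.35088137]
0.34 [ 0.52267301 -0.13383341] [ 0.62553534 -0.05648062]
0.38 [ 0.5135451 -0.1578196] [ 0.62614092 -0.05005097]
0.42 [ 0.53269327 -0.16068606] [ 0.67918123 -0.06644149]
0.46 [ 0.53969876 -0.1557083 ] [ 0.67989307 -0.07524949]
0.5 [ 0.53994232 -0.15728168] [ 0.67992935 -0.0783245 ]
0.54 [ 0.53550349 -0.18075671] [ 0.67997852 -0.07662789]
0.58 [ 0.53119617 -0.19910001] [ 0.67996825 -0.07149442]
0.62 [ 0.53138031 -0.14021268] [ 0.61032363 -0.06912615]
0.66 [ 0.53655956 -0.14201659] [ 0.61025774 -0.07370497]
```

```bash
cat >> h.py <<'E'
def pose(x,y,z,az): # tool down, tool-y at azimuth az
    Y=np.array([np.cos(az),np.sin(az),0]);Z=np.array([0,0,-1.]);X=np.cross(Y,Z)
    return np.array([x,y,z]),np.stack([X,Y,Z],1)
def rows(p0,R0,tg):
    for p,Rm in tg:
        d=R0.T@(np.array(p)-p0);w=R.from_matrix(R0.T@Rm).as_rotvec()
        print(*np.round(d,4),"|",*np.round(w,3))
E
python3 - <<'E'
from h import *
s=read_state();c=camera_params("wrist");Rt=R.from_rotvec(s["orientation"]).as_matrix()
Rc=R.from_rotvec(c["rotation"]).as_matrix()
print("cam in tool",Rt.T@(c["position"]-s["tool_pos"]),"view dir tool",Rt.T@-Rc[:,2],"right",Rt.T@Rc[:,0])
p0,R0=s["tool_pos"],Rt
r0=np.hypot(*p0[:2]);a0=np.arctan2(p0[1],p0[0]);off=-1.31-a0
print(r0,a0)
cur=[pose(r*np.cos(a0),r*np.sin(a0),.405,a0+off) for r in(.545,.49,.435,.38)]
A=[-1.15+.15*0-.0]
seq=[(a,.38) for a in np.arange(a0+.14,a0+.14*4.1,.14)]
rows(p0,R0,cur+[pose(r*np.cos(a),r*np.sin(a),.405,a+off) for a,r in seq])
print();a1=seq[-1][0]
p1,R1=pose(.38*np.cos(a1),.38*np.sin(a1),.405,a1+off)
s2=[a1+.14*i for i in range(1,9)]
rows(p1,R1,[pose(.38*np.cos(a),.38*np.sin(a),.405,a+off) for a in s2]);print(a1,s2[-1])
E
```

```text
cam in tool [0.06621527 0.00013003 0.02149693] view dir tool [-2.41655236e-01 -1.63131691e-04  9.70362159e-01] right [1.00216514e-03 9.99999411e-01 4.17689461e-04]
0.5997936177622232 -1.3099719026297003
-0.0 -0.0548 -0.0011 | -0.002 -0.0 -0.0
-0.0 -0.1098 -0.001 | -0.002 -0.0 -0.0
-0.0 -0.1648 -0.0009 | -0.002 -0.0 -0.0
-0.0 -0.2198 -0.0008 | -0.002 -0.0 -0.0
0.053 -0.2235 -0.0008 | -0.002 -0.0 -0.14
0.105 -0.2346 -0.0008 | -0.002 -0.0 -0.28
0.1549 -0.2528 -0.0008 | -0.002 -0.0 -0.42
0.2018 -0.2779 -0.0007 | -0.002 -0.001 -0.56

0.053 -0.0037 0.0 | 0.0 0.0 -0.14
0.105 -0.0148 0.0 | 0.0 0.0 -0.28
0.1549 -0.033 0.0 | 0.0 0.0 -0.42
0.2018 -0.058 0.0 | 0.0 0.0 -0.56
0.2448 -0.0894 0.0 | 0.0 0.0 -0.7
0.283 -0.1264 0.0 | 0.0 0.0 -0.84
0.3156 -0.1683 0.0 | 0.0 0.0 -0.98
0.342 -0.2145 0.0 | 0.0 0.0 -1.12
-0.7499719026296998 0.3700280973703003
```

Request:
carry_out(
  targets=[
    {"x": 0, "y": -0.055, "z": 0},
    {"x": 0, "y": -0.11, "z": 0},
    {"x": 0, "y": -0.165, "z": 0},
    {"x": 0, "y": -0.22, "z": 0},
    {"x": 0.053, "y": -0.2235, "z": 0, "az": -0.14},
    {"x": 0.105, "y": -0.2345, "z": 0, "az": -0.28},
    {"x": 0.155, "y": -0.253, "z": 0, "az": -0.42},
    {"x": 0.202, "y": -0.278, "z": 0, "az": -0.56},
  ],
)

```text
schema error: expected keys hand, x, y, z, ax, ay, az
```

Request:
carry_out(
  targets=[
    {"x": 0.053, "y": -0.0037, "az": -0.14},
    {"x": 0.105, "y": -0.015, "az": -0.28},
    {"x": 0.155, "y": -0.033, "az": -0.42},
    {"x": 0.202, "y": -0.058, "az": -0.56},
    {"x": 0.245, "y": -0.0895, "az": -0.7},
    {"x": 0.283, "y": -0.1265, "az": -0.84},
    {"x": 0.3155, "y": -0.168, "az": -0.98},
    {"x": 0.342, "y": -0.2145, "az": -1.12},
  ],
)

```text
schema error: expected keys hand, x, y, z, ax, ay, az
```

Request:
carry_out(
  targets=[
    {"hand": 100, "x": 0, "y": -0.055, "z": 0, "ax": 0, "ay": 0, "az": 0},
    {"hand": 100, "x": 0, "y": -0.11, "z": 0, "ax": 0, "ay": 0, "az": 0},
    {"hand": 100, "x": 0, "y": -0.165, "z": 0, "ax": 0, "ay": 0, "az": 0},
    {"hand": 100, "x": 0, "y": -0.22, "z": 0, "ax": 0, "ay": 0, "az": 0},
    {"hand": 100, "x": 0.053, "y": -0.2235, "z": 0, "ax": 0, "ay": 0, "az": -0.14},
    {"hand": 100, "x": 0.105, "y": -0.2345, "z": 0, "ax": 0, "ay": 0, "az": -0.28},
    {"hand": 100, "x": 0.155, "y": -0.253, "z": 0, "ax": 0, "ay": 0, "az": -0.42},
    {"hand": 100, "x": 0.202, "y": -0.278, "z": 0, "ax": 0, "ay": 0, "az": -0.56},
  ],
)

```text
t: 1.1
tool_pos: [0.2793, -0.2578, 0.4046]
orientation: [2.878, 1.26, 0.0]
force: [0.9, -0.3, -0.1]
opening: 0.0929
gripper_force: 0.0
```

Request:
carry_out(
  targets=[
    {"hand": 60, "x": 0.053, "y": -0.0037, "z": 0, "ax": 0, "ay": 0, "az": -0.14},
    {"hand": 60, "x": 0.105, "y": -0.015, "z": 0, "ax": 0, "ay": 0, "az": -0.28},
    {"hand": 60, "x": 0.155, "y": -0.033, "z": 0, "ax": 0, "ay": 0, "az": -0.42},
    {"hand": 60, "x": 0.202, "y": -0.058, "z": 0, "ax": 0, "ay": 0, "az": -0.56},
    {"hand": 60, "x": 0.245, "y": -0.0895, "z": 0, "ax": 0, "ay": 0, "az": -0.7},
    {"hand": 60, "x": 0.283, "y": -0.1265, "z": 0, "ax": 0, "ay": 0, "az": -0.84},
    {"hand": 60, "x": 0.3155, "y": -0.168, "z": 0, "ax": 0, "ay": 0, "az": -0.98},
    {"hand": 60, "x": 0.342, "y": -0.2145, "z": 0, "ax": 0, "ay": 0, "az": -1.12},
  ],
)

```text
t: 2.1
tool_pos: [0.3538, 0.139, 0.4045]
orientation: [-1.769, -2.596, 0.0]
force: [0.5, 0.3, 0.4]
opening: 0.0556
gripper_force: 0.0
```

```bash
python3 - <<'E'
from h import *
s=read_state()
p0,R0=pose(.3543,.1374,.404,.37)
t=[(.405,.168,.44),(.457,.2,.51),(.508,.235,.58),(.56,.27,.65)]
rows(p0,R0,[pose(x,y,.39,a) for x,y,a in t])
E
```

```text
0.0102 0.0583 0.014 | 0.0 0.0 -0.07
0.0212 0.1184 0.014 | 0.0 0.0 -0.14
0.0354 0.1786 0.014 | 0.0 0.0 -0.21
0.0492 0.2397 0.014 | 0.0 0.0 -0.28
```

Request:
carry_out(
  targets=[
    {"hand": 60, "x": 0.01, "y": 0.058, "z": 0.014, "ax": 0, "ay": 0, "az": -0.07},
    {"hand": 60, "x": 0.021, "y": 0.118, "z": 0.014, "ax": 0, "ay": 0, "az": -0.14},
    {"hand": 60, "x": 0.035, "y": 0.178, "z": 0.014, "ax": 0, "ay": 0, "az": -0.21},
    {"hand": 60, "x": 0.049, "y": 0.238, "z": 0.014, "ax": 0, "ay": 0, "az": -0.28},
    {"hand": 60, "x": 0.049, "y": 0.24, "z": 0.014, "ax": 0, "ay": 0, "az": -0.28},
  ],
)

```text
t: 2.72
tool_pos: [0.5624, 0.2716, 0.3856]
orientation: [-1.391, -2.811, 0.008]
force: [0.3, -0.4, -0.8]
opening: 0.0553
gripper_force: 0.0
```

```bash
python3 - <<'E'
from h import *
c=camera_params("wrist");p,d=read_camera("wrist");cv2.imwrite("pics/w1.png",p);np.save("pics/w1.npy",d);np.save("pics/w1c.npy",c,allow_pickle=True);print(c)
for P in[(.5145,.391,.07),(.533,.2925,.07)]:print(proj(c,P))
E
```

```text
{'fx': 309.1626786506107, 'fy': 309.1626786506107, 'cx': 321.34158718166003, 'cy': 194.6948786530511, 'position': array([0.52173012, 0.32419597, 0.36423575]), 'rotation': array([-0.23470598, -0.07214951,  0.65042965])}
(np.float64(363.25520661277704), np.float64(51.35743823295036))
(np.float64(312.60593426231355), np.float64(153.4166926003307))
```

View pics/w1.png

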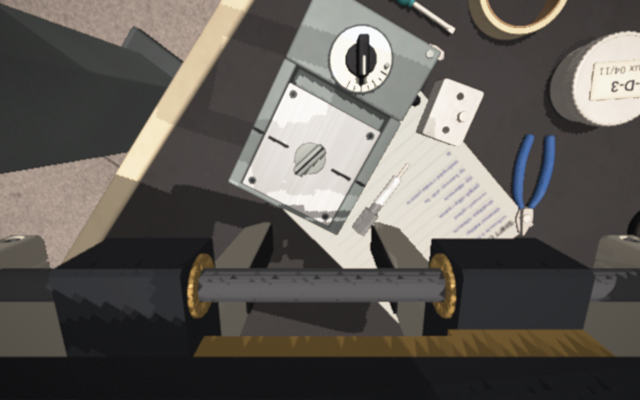

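Wrist view: knob at (361,58) with its bar nearly vertical in the image, fastener at (310,159), panel corners at about (290,78), (383,123), (335,232) and (243,180). Next I'll measure these more accurately.

```bash
python3 - <<'E'
from h import *
p=cv2.imread("pics/w1.png")
z=cv2.resize(p[15:240,225:450],(600,600),interpolation=cv2.INTER_CUBIC);cv2.imwrite("pics/z1.png",z)
c=np.load("pics/w1c.npy",allow_pickle=True).item()
hsv=cv2.cvtColor(p,cv2.COLOR_BGR2HSV)
def big(m,lo=0):
    cs,_=cv2.findContours(m.astype(np.uint8),cv2.RETR_EXTERNAL,cv2.CHAIN_APPROX_NONE);return max(cs,key=cv2.contourArea)
m=np.zeros(p.shape[:2],bool);m[20:105,315:405]=1
w=big(m&(p.min(2)>195));e=cv2.fitEllipse(cv2.convexHull(w));print("dial",e,onz(c,*e[0],.052))
k=np.zeros_like(m);k[35:86,340:384]=1
q=big(k&(p.max(2)<60));r=cv2.minAreaRect(q);print("knob dark",r,onz(c,*r[0],.0675))
pm=np.zeros_like(m);pm[70:240,235:395]=1
b=big(pm&(hsv[...,1]<25)&(p.min(2)>150));r=cv2.minAreaRect(b);bp=cv2.boxPoints(r)
W=np.array([onz(c,*x,.057)[:2] for x in bp]);print("panel",r,W.mean(0),np.diff(np.vstack([W,W[:1]]),axis=0))
E
```

```text
dial ((360.44366455078125, 58.30622482299805), (60.37963104248047, 65.27787017822266), 14.029041290283203) [0.51577633 0.38882412 0.052     ]
knob dark ((361.31005859375, 58.329994201660156), (29.72540283203125, 43.70267105102539), 34.69515609741211) [0.5166976  0.38606837 0.0675    ]
panel ((303.8714294433594, 155.77926635742188), (110.4031982421875, 115.83573913574219), 28.810794830322266) [0.52939302 0.28182974] [[-0.01163348  0.11312582]
 [ 0.10341164  0.0175328 ]
 [ 0.02086133 -0.11632415]
 [-0.11263948 -0.01433447]]
```

View pics/z1.png

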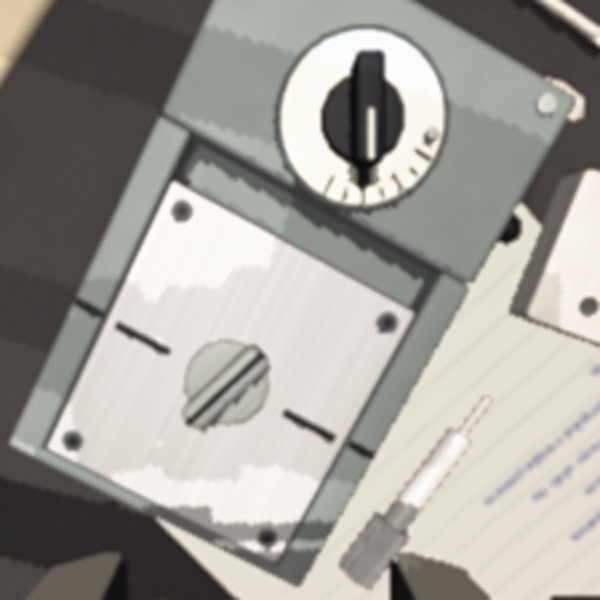

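Zoomed view: the pointer points down the image towards (363,185), the pin is at (432,135), the slot runs from (190,420) to (265,352), and the panel screws are at (181,211), (387,322), (268,537) and (72,440).

```bash
python3 - <<'E'
from h import *
c=np.load("pics/w1c.npy",allow_pickle=True).item()
g=lambda p,z:onz(c,225+p[0]/2.6667-.3,15+p[1]/2.6667-.3,z)[:2]
S=np.array([g(p,.0575) for p in[(181,211),(387,322),(268,537),(72,440)]])
print("panel",S.mean(0),np.diff(np.vstack([S,S[:1]]),axis=0))
ang=lambda v:np.arctan2(v[1],v[0])
xv=(S[1]-S[0])+(S[2]-S[3]);yv=(S[0]-S[3])+(S[1]-S[2]);print("yaw",ang(xv),ang(yv)-np.pi/2)
I=[g((80,302),.05),g((370,453),.05)];print("index yaw",ang(I[1]-I[0]))
a,b=g((265,352),.077),g((190,420),.077);print("slot",(a+b)/2,ang(a-b))
disc=g((227,381),.061);print("disc",disc)
a,b=g((371,108),.0776),g((370,158),.0776);print("line",ang(b-a))
a,b=g((371,53),.0776),g((365,158),.0776);print("bar",(a+b)/2,ang(b-a),np.linalg.norm(b-a))
print("dial2tip",ang(g((363,187),.053)-g((362,117),.053)))
print("dial",g((362,117),.052), "pin",ang(g((432,135),.055)-g((362,117),.052)))
E
```

```text
panel [0.53382632 0.28583648] [[ 0.08268507  0.01448897]
 [ 0.01570999 -0.09174393]
 [-0.08243968 -0.01473318]
 [-0.01595538  0.09198814]]
yaw 0.17515665866367996 0.17066877035443584
index yaw 0.17179563739332773
slot [0.53415137 0.28713726] 1.386564626736407
disc [0.53362537 0.28662276]
line -0.906750399775573
bar [0.51589465 0.38702059] -0.9476887244361059 0.03131747241107663
dial2tip -0.872465748895299
dial [0.51592733 0.38864542] pin 0.39518512618596485
```

```bash
cat >> h.py <<'E'
def now():
    s=read_state();Rt=R.from_rotvec(s["orientation"]).as_matrix();return s,s["tool_pos"],Rt,np.arctan2(Rt[1,1],Rt[0,1])
E
python3 - <<'E'
from h import *
s,p,Rt,az=now();print(p,az,Rt[:,2],s["q"])
a=.67
rows(p,Rt,[pose(.5155,.389,z,a) for z in(.36,.32,.28,.249)])
E
```

```text
[0.56129297 0.27069546 0.38726425] 0.6506103638402008 [-0.00508497 -0.00199281 -0.99998509] [ 3.67120146e-01  2.03272444e-01  1.43903350e+00 -3.49497155e-05
  1.50474815e+00 -2.83483891e-01]
0.1218 0.0354 0.0273 | -0.005 -0.002 -0.019
0.1218 0.0356 0.0673 | -0.005 -0.002 -0.019
0.1217 0.0358 0.1073 | -0.005 -0.002 -0.019
0.1217 0.0359 0.1383 | -0.005 -0.002 -0.019
```

Request:
carry_out(
  targets=[
    {"hand": 60, "x": 0.05, "y": 0.015, "z": 0.0, "ax": 0, "ay": 0, "az": -0.01},
    {"hand": 60, "x": 0.1, "y": 0.03, "z": 0.02, "ax": -0.005, "ay": -0.002, "az": -0.02},
    {"hand": 60, "x": 0.122, "y": 0.0355, "z": 0.06, "ax": -0.005, "ay": -0.002, "az": -0.02},
    {"hand": 50, "x": 0.122, "y": 0.0355, "z": 0.087, "ax": -0.005, "ay": -0.002, "az": -0.02},
    {"hand": 50, "x": 0.122, "y": 0.0355, "z": 0.087, "ax": -0.005, "ay": -0.002, "az": -0.02},
    {"hand": 50, "x": 0.122, "y": 0.0355, "z": 0.087, "ax": -0.005, "ay": -0.002, "az": -0.02},
  ],
)

```text
t: 3.52
tool_pos: [0.5151, 0.388, 0.3061]
orientation: [1.367, 2.823, 0.009]
force: [-0.1, -0.4, 0.1]
opening: 0.0465
gripper_force: 0.0
```

```bash
python3 - <<'E'
from h import *
s,p0,Rt,az=now();print(p0,az,Rt[:,2])
c=camera_params("wrist");p,d=read_camera("wrist");cv2.imwrite("pics/w2.png",p[0:400,120:520]);np.save("pics/w2c.npy",c,allow_pickle=True)
for P in[(.5155,.389,.0776),p0+.167*Rt[:,2]]:print(proj(c,P))
E
```

```text
[0.5150715  0.38801063 0.3060584 ] 0.6691257787914489 [ 0.00731994  0.00275834 -0.9999694 ]
(np.float64(320.63765871082006), np.float64(214.12996289592837))
(np.float64(321.8387539526708), np.float64(252.5878957696215))
```

View pics/w2.png

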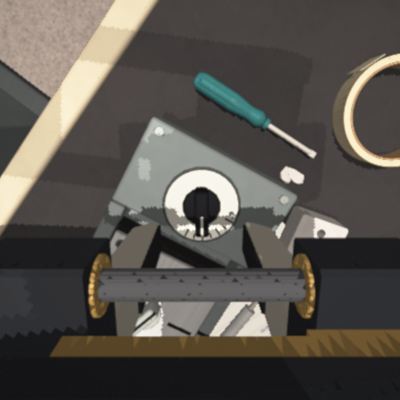

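```bash
python3 - <<'E'
from h import *
c=np.load("pics/w2c.npy",allow_pickle=True).item();p,_=read_camera("wrist")
m=np.zeros(p.shape[:2],np.uint8);r=p[165:240,280:365].min(2)>190;m[165:240,280:365]=r
cs,_=cv2.findContours(m,0,cv2.CHAIN_APPROX_NONE);w=max(cs,key=cv2.contourArea);e=cv2.fitEllipse(cv2.convexHull(w));print(e,onz(c,*e[0],.052))
s,p0,Rt,az=now();print(p0,az,Rt[:,2])
rows(p0,Rt,[pose(.5155,.389,.249,.67)])
E
```

```text
((321.1024169921875, 197.65188598632812), (54.466304779052734, 71.01970672607422), 96.4779281616211) [0.51262641 0.39342481 0.052     ]
[0.5155484  0.3882636  0.30651324] 0.6690815448697339 [ 0.00840424  0.00350608 -0.99995854]
0.0007 -0.0001 0.0575 | 0.009 0.002 -0.001
```

```bash
python3 - <<'E'
from h import *
c=np.load("pics/w2c.npy",allow_pickle=True).item()
print(onz(c,321.5,204,.052),onz(c,321,206,.06),proj(c,(.5155,.389,.052)))
p=cv2.imread("pics/w2.png").min(2)
print(p[160:250,181],p[160:250:1,220]);print(p[195,150:250])
E
```

```text
[0.51605153 0.38960084 0.052     ] [0.5152743  0.38987222 0.06      ] (np.float64(320.46884804031896), np.float64(204.1602920973693))
[151 151 150 151 150 150 150 152 152 152 150 137 110  92  97 140 205 234
 238 237 237 237 237 237 237 237 237 237 237 237 236 236 237 236 237 237
 237 237 237 237 237 233 229 226 226 225 226 227 227 229 230 234 236 236
 232 200 156 129 121 120 121 121 120 119 119 150 221 243 247 229 187 169
 167 158 120  80  72  87  96  99  98  89  77  67  51  30  19  18  18  18] [152 152 152 152 151 151 152 150 150 150 140 110  90  91 126 191 231 238
 238 237 237 237 237 237 237 236 236 236 236 237 237 236 237 236 236 237
 237 237 236 230 212 179 157 151 151 151 151 150 151 151 159 186 217 232
 236 226 173 131 120 120 121 119 120 119 142 202 231 236 237 225 195 173
 161 150 117  86  72  78  91  95  96  97  97  96  96  96  96  97  96  95]
[146 147 147 147 148 147 148 148 148 148 149 148 143 122  91 107 172 230
 238 237 236 236 236 237 237 236 236 236 236 236 236 237 237 237 232 194
 113  49  31  35  39  39  38  36  30  29  31  37  35  37  36  37  36  37
  36  37  32  26  25  34  39  38  36  35  31  44  99 179 231 238 237 236
 237 236 236 236 236 236 236 236 236 236 236 236 236 231 189 119  96 118
 141 145 146 145 146 146 145 146 145 145]
```

Request:
carry_out(
  targets=[
    {"hand": 50, "x": 0.001, "y": 0, "z": 0.03, "ax": 0.008, "ay": 0.002, "az": 0},
    {"hand": 50, "x": 0.001, "y": 0, "z": 0.0575, "ax": 0.008, "ay": 0.002, "az": 0},
    {"hand": 50, "x": 0.001, "y": 0, "z": 0.0575, "ax": 0.008, "ay": 0.002, "az": 0},
    {"hand": 0, "x": 0.001, "y": 0, "z": 0.0575, "ax": 0.008, "ay": 0.002, "az": 0},
    {"hand": 0, "x": 0.001, "y": 0, "z": 0.0575, "ax": 0.008, "ay": 0.002, "az": 0},
    {"hand": 0, "x": 0.001, "y": 0, "z": 0.0575, "ax": 0.008, "ay": 0.002, "az": 0},
    {"hand": 0, "x": 0.001, "y": 0, "z": 0.0575, "ax": 0.008, "ay": 0.002, "az": 0},
    {"hand": 0, "x": 0.001, "y": 0, "z": 0.0575, "ax": 0.008, "ay": 0.002, "az": 0},
  ],
  newtons=12,
)

```text
t: 4.62
tool_pos: [0.5153, 0.39, 0.2471]
orientation: [1.367, 2.828, 0.001]
force: [4.1, 3.6, -1.7]
opening: 0.0099
gripper_force: 12.0
```

```bash
python3 - <<'E'
from h import *
s,p0,Rt,az=now();print(p0,az,Rt[:,2],s["wrist_torque"])
E
```

```text
[0.51530986 0.38996407 0.24711009] 0.6700521070909148 [ 7.67925899e-04  2.73939934e-04 -9.99999668e-01] [ 0.63361715 -0.93419853  0.02816384]
```

Request:
carry_out(
  targets=[
    {"hand": 0, "x": 0, "y": 0.001, "z": 0, "ax": 0, "ay": 0, "az": -0.14},
    {"hand": 0, "x": 0, "y": 0.001, "z": 0, "ax": 0, "ay": 0, "az": -0.28},
    {"hand": 0, "x": 0, "y": 0.001, "z": 0, "ax": 0, "ay": 0, "az": -0.42},
    {"hand": 0, "x": 0, "y": 0.001, "z": 0, "ax": 0, "ay": 0, "az": -0.56},
    {"hand": 0, "x": 0, "y": 0.001, "z": 0, "ax": 0, "ay": 0, "az": -0.7},
    {"hand": 0, "x": 0, "y": 0.001, "z": 0, "ax": 0, "ay": 0, "az": -0.84},
  ],
)

```text
t: 5.38
tool_pos: [0.5153, 0.3893, 0.247]
orientation: [-0.088, -3.137, 0.006]
force: [-4.5, -7.6, 9.3]
opening: 0.0098
gripper_force: 12.0
```

```bash
python3 - <<'E'
from h import *
s,p0,Rt,az=now();print(p0,az,Rt[:,2],s["wrist_torque"],s["force"])
E
```

```text
[0.51529406 0.38928101 0.24703443] 1.5144628597444367 [-0.00301437 -0.00388322 -0.99998792] [-1.30045182  0.60880926 -0.04284597] [-4.52022838 -7.64208923  9.25190053]
```

Request:
carry_out(
  targets=[
    {"hand": 0, "x": 0, "y": -0.001, "z": -0.001, "ax": 0, "ay": 0, "az": -0.1},
    {"hand": 0, "x": 0, "y": -0.001, "z": -0.001, "ax": 0, "ay": 0, "az": -0.2},
    {"hand": 0, "x": 0, "y": -0.001, "z": -0.001, "ax": 0, "ay": 0, "az": -0.27},
    {"hand": 0, "x": 0, "y": -0.001, "z": -0.001, "ax": 0, "ay": 0, "az": -0.27},
    {"hand": 0, "x": 0, "y": -0.001, "z": -0.001, "ax": 0, "ay": 0, "az": -0.27},
  ],
)

```text
t: 6.0
tool_pos: [0.5152, 0.3886, 0.2471]
orientation: [0.325, -3.121, 0.004]
force: [-1.0, -4.9, 1.8]
opening: 0.0101
gripper_force: 12.3
```

```bash
python3 - <<'E'
from h import *
s,p0,Rt,az=now();print(p0,az,Rt[:,2],s["wrist_torque"],s["force"])
E
```

```text
[0.51515772 0.38859473 0.2470761 ] 1.7781829388647166 [-0.00303264 -0.00296846 -0.999991  ] [-0.84587743  0.10768705 -0.29043647] [-0.95385759 -4.91983379  1.80439033]
```

```bash
python3 - <<'E'
from h import *
s,p0,Rt,az=now();print(s["q"])
a2=-.184;N=12
L=[pose(.5152,.3886,.275,az),pose(.5152,.3886,.32,az)]+[pose(.5152+.0183*i/N,.3886-.1016*i/N,.32,az+(a2-az)*i/N) for i in range(1,N+1)]
rows(p0,Rt,L[:6]);print();rows(*L[5],L[6:])
E
```

```text
[ 5.67093364e-01  3.71788458e-01  1.50128485e+00 -9.15073569e-04
  1.27267201e+00 -1.21081490e+00]
0.0001 -0.0001 -0.0279 | -0.002 -0.004 -0.0
0.0002 -0.0002 -0.0729 | -0.002 -0.004 -0.0
0.0005 -0.0088 -0.0729 | -0.003 -0.003 0.164
0.0007 -0.0174 -0.0729 | -0.003 -0.003 0.327
0.001 -0.026 -0.0729 | -0.003 -0.003 0.491
0.0012 -0.0346 -0.0728 | -0.003 -0.003 0.654

-0.005 -0.007 0.0 | 0.0 0.0 0.164
-0.0101 -0.014 0.0 | 0.0 0.0 0.327
-0.0151 -0.0209 0.0 | 0.0 0.0 0.491
-0.0201 -0.0279 0.0 | 0.0 0.0 0.654
-0.0252 -0.0349 0.0 | 0.0 0.0 0.818
-0.0302 -0.0419 0.0 | 0.0 0.0 0.981
-0.0352 -0.0488 0.0 | 0.0 0.0 1.145
-0.0403 -0.0558 0.0 | 0.0 0.0 1.308
```

Request:
carry_out(
  targets=[
    {"hand": 50, "x": 0, "y": 0, "z": 0, "ax": 0, "ay": 0, "az": 0},
    {"hand": 50, "x": 0, "y": 0, "z": 0, "ax": 0, "ay": 0, "az": 0},
    {"hand": 50, "x": 0, "y": 0, "z": 0, "ax": 0, "ay": 0, "az": 0},
    {"hand": 50, "x": 0, "y": 0, "z": -0.03, "ax": 0, "ay": 0, "az": 0},
    {"hand": 50, "x": 0, "y": 0, "z": -0.07, "ax": 0, "ay": 0, "az": 0},
  ],
)

```text
t: 6.62
tool_pos: [0.5149, 0.389, 0.3165]
orientation: [0.328, -3.119, 0.004]
force: [0.7, 0.3, 0.3]
opening: 0.0464
gripper_force: 0.0
```

Request:
carry_out(
  targets=[
    {"hand": 50, "x": 0, "y": -0.0088, "z": 0, "ax": 0, "ay": 0, "az": 0.164},
    {"hand": 50, "x": 0.0005, "y": -0.0174, "z": 0, "ax": 0, "ay": 0, "az": 0.327},
    {"hand": 50, "x": 0.001, "y": -0.026, "z": 0, "ax": 0, "ay": 0, "az": 0.491},
    {"hand": 50, "x": 0.001, "y": -0.0346, "z": 0, "ax": 0, "ay": 0, "az": 0.654},
  ],
)

```text
t: 7.12
tool_pos: [0.5216, 0.355, 0.3174]
orientation: [-0.701, -3.061, 0.003]
force: [-0.5, -0.4, -0.2]
opening: 0.0467
gripper_force: 0.0
```

Request:
carry_out(
  targets=[
    {"hand": 50, "x": -0.005, "y": -0.007, "z": 0, "ax": 0, "ay": 0, "az": 0.164},
    {"hand": 50, "x": -0.01, "y": -0.014, "z": 0, "ax": 0, "ay": 0, "az": 0.327},
    {"hand": 50, "x": -0.015, "y": -0.021, "z": 0, "ax": 0, "ay": 0, "az": 0.491},
    {"hand": 50, "x": -0.02, "y": -0.028, "z": 0, "ax": 0, "ay": 0, "az": 0.654},
    {"hand": 50, "x": -0.025, "y": -0.035, "z": 0, "ax": 0, "ay": 0, "az": 0.818},
    {"hand": 50, "x": -0.03, "y": -0.042, "z": 0, "ax": 0, "ay": 0, "az": 0.981},
    {"hand": 50, "x": -0.035, "y": -0.049, "z": 0, "ax": 0, "ay": 0, "az": 1.145},
    {"hand": 50, "x": -0.04, "y": -0.056, "z": 0, "ax": 0, "ay": 0, "az": 1.308},
  ],
)

```text
t: 8.12
tool_pos: [0.5337, 0.2872, 0.3175]
orientation: [-2.419, -2.004, 0.004]
force: [0.3, 0.9, 0.5]
opening: 0.0465
gripper_force: 0.0
```

Request:
carry_out(
  targets=[
    {"hand": 50, "x": 0, "y": 0, "z": 0, "ax": 0, "ay": 0, "az": 0},
    {"hand": 50, "x": 0, "y": 0, "z": 0, "ax": 0, "ay": 0, "az": 0},
  ],
)

```text
t: 8.38
tool_pos: [0.5336, 0.2876, 0.3175]
orientation: [-2.41, -2.015, 0.004]
force: [-0.4, -0.0, 0.3]
opening: 0.0465
gripper_force: 0.0
```

```bash
python3 - <<'E'
from h import *
s,p0,Rt,az=now();print(p0,az,Rt[:,2],s["q"])
c=camera_params("wrist");p,d=read_camera("wrist");cv2.imwrite("pics/w3.png",cv2.resize(p[0:300,180:480],(600,600)));np.save("pics/w3c.npy",c,allow_pickle=True)
print(proj(c,(.5335,.287,.061)),proj(c,(.5157,.3893,.052)))
rows(p0,Rt,[pose(.5335,.287,z,-.184) for z in(.29,.252)])
E
```

```text
[0.53362997 0.28759276 0.31750693] -0.17844085445513314 [-0.00215106 -0.0015526  -0.99999648] [ 4.09926927e-01  2.03337614e-01  1.56824512e+00 -5.77995660e-04
  1.37260157e+00  5.88480565e-01]
(np.float64(322.2385290438425), np.float64(204.46818446581585)) (np.float64(274.32667739036634), np.float64(74.46281142231138))
-0.0006 0.0 0.0275 | -0.002 0.002 0.006
-0.0005 0.0001 0.0655 | -0.002 0.002 0.006
```

View pics/w3.png

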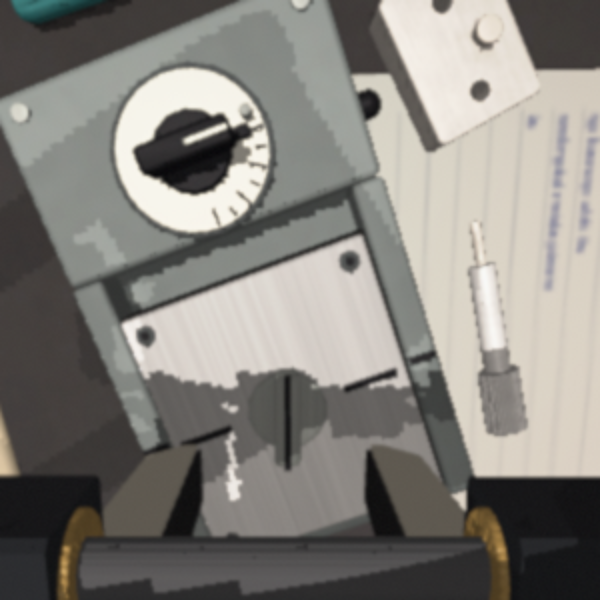

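The pointer bar is now parallel to the index bars and next to the pin at (245,112), so the counter is at zero. The wing is upright at (288,420) and centred between the fingers, so I'll descend and grip it.

Request:
carry_out(
  targets=[
    {"hand": 50, "x": -0.0005, "y": 0.0007, "z": 0.035, "ax": -0.002, "ay": 0.002, "az": 0.005},
    {"hand": 50, "x": -0.0005, "y": 0.0007, "z": 0.067, "ax": -0.002, "ay": 0.002, "az": 0.005},
    {"hand": 50, "x": -0.0005, "y": 0.0007, "z": 0.067, "ax": -0.002, "ay": 0.002, "az": 0.005},
    {"hand": 0, "x": -0.0005, "y": 0.0007, "z": 0.067, "ax": -0.002, "ay": 0.002, "az": 0.005},
    {"hand": 0, "x": -0.0005, "y": 0.0007, "z": 0.067, "ax": -0.002, "ay": 0.002, "az": 0.005},
    {"hand": 0, "x": -0.0005, "y": 0.0007, "z": 0.067, "ax": -0.002, "ay": 0.002, "az": 0.005},
    {"hand": 0, "x": -0.0005, "y": 0.0007, "z": 0.067, "ax": -0.002, "ay": 0.002, "az": 0.005},
    {"hand": 0, "x": -0.0005, "y": 0.0007, "z": 0.067, "ax": -0.002, "ay": 0.002, "az": 0.005},
  ],
  newtons=15,
)

```text
t: 9.43
tool_pos: [0.5344, 0.2866, 0.2511]
orientation: [2.419, 2.004, 0.001]
force: [-0.0, -0.6, 2.4]
opening: 0.0097
gripper_force: 15.0
```

```bash
python3 - <<'E'
from h import *
s,p0,Rt,az=now();print(p0,az,Rt[:,2],s["force"],Rt.T@s["force"],s["wrist_torque"])
E
```

```text
[0.53436362 0.28664151 0.25105075] -0.18693696165182477 [ 1.06308446e-03  7.20842512e-05 -9.99999432e-01] [-0.00450276 -0.5588829   2.39708137] [-0.54933956  0.10191587 -2.39712508] [-0.03264464 -0.11379516 -0.02396723]
```

Request:
carry_out(
  targets=[
    {"hand": 0, "x": 0, "y": 0, "z": 0, "ax": 0, "ay": 0, "az": 0.16},
    {"hand": 0, "x": 0, "y": 0, "z": 0, "ax": 0, "ay": 0, "az": 0.32},
    {"hand": 0, "x": 0, "y": 0, "z": 0, "ax": 0, "ay": 0, "az": 0.48},
    {"hand": 0, "x": 0, "y": 0, "z": 0, "ax": 0, "ay": 0, "az": 0.64},
    {"hand": 0, "x": 0, "y": 0, "z": 0, "ax": 0, "ay": 0, "az": 0.8},
    {"hand": 0, "x": 0, "y": 0, "z": 0, "ax": 0, "ay": 0, "az": 0.96},
    {"hand": 0, "x": 0, "y": 0, "z": 0, "ax": 0, "ay": 0, "az": 1.11},
    {"hand": 0, "x": 0, "y": 0, "z": 0, "ax": 0, "ay": 0, "az": 1.22},
  ],
)

```text
t: 10.42
tool_pos: [0.5348, 0.2862, 0.2511]
orientation: [3.131, 0.25, 0.003]
force: [2.5, -2.6, 1.8]
opening: 0.0096
gripper_force: 15.0
```

Request:
carry_out(
  targets=[
    {"hand": 0, "x": 0, "y": 0, "z": 0, "ax": 0, "ay": 0, "az": 0},
    {"hand": 0, "x": 0, "y": 0, "z": 0, "ax": 0, "ay": 0, "az": 0},
    {"hand": 0, "x": 0, "y": 0, "z": 0, "ax": 0, "ay": 0, "az": 0},
  ],
)

```text
t: 10.8
tool_pos: [0.5348, 0.2861, 0.251]
orientation: [3.13, 0.261, 0.003]
force: [4.0, -3.8, 3.3]
opening: 0.0099
gripper_force: 15.0
```

```bash
python3 - <<'E'
from h import *
s,p0,Rt,az=now();print(p0,az,Rt[:,2],s["force"],Rt.T@s["force"],s["wrist_torque"])
E
```

```text
[0.53479866 0.28614763 0.25103814] -1.4042239312843376 [ 1.95018458e-03 -7.46166847e-04 -9.99997820e-01] [ 3.97022335 -3.84039998  3.29398997] [ 3.28443415  4.44900656 -3.28337454] [-0.74012146 -0.67744241 -0.028634  ]
```

Request:
carry_out(
  targets=[
    {"hand": 0, "x": 0, "y": 0, "z": 0.003, "ax": 0, "ay": 0, "az": 0},
    {"hand": 0, "x": 0, "y": 0, "z": 0.006, "ax": 0, "ay": 0, "az": 0},
    {"hand": 0, "x": 0, "y": 0, "z": 0.009, "ax": 0, "ay": 0, "az": 0},
    {"hand": 0, "x": 0, "y": 0, "z": 0.011, "ax": 0, "ay": 0, "az": 0},
    {"hand": 0, "x": 0, "y": 0, "z": 0.011, "ax": 0, "ay": 0, "az": 0},
    {"hand": 0, "x": 0, "y": 0, "z": 0.011, "ax": 0, "ay": 0, "az": 0},
  ],
)

```text
t: 11.55
tool_pos: [0.5352, 0.2863, 0.2428]
orientation: [3.13, 0.262, 0.006]
force: [-3.5, -9.2, 21.2]
opening: 0.0098
gripper_force: 15.0
```

Request:
carry_out(
  targets=[
    {"hand": 0, "x": 0, "y": 0, "z": 0.0015, "ax": 0, "ay": 0, "az": 0},
    {"hand": 0, "x": 0, "y": 0, "z": 0.003, "ax": 0, "ay": 0, "az": 0},
    {"hand": 0, "x": 0, "y": 0, "z": 0.003, "ax": 0, "ay": 0, "az": 0},
    {"hand": 0, "x": 0, "y": 0, "z": 0.003, "ax": 0, "ay": 0, "az": 0},
  ],
)

```text
t: 12.05
tool_pos: [0.5359, 0.2863, 0.2407]
orientation: [3.13, 0.261, 0.009]
force: [-1.9, -8.3, 24.0]
opening: 0.01
gripper_force: 15.0
```

```bash
python3 - <<'E'
from h import *
s,p0,Rt,az=now();print(p0,az,Rt[:,2],s["force"],Rt.T@s["force"],s["wrist_torque"])
p,d=read_camera("side");c=camera_params("side")
cv2.imwrite("pics/s4.png",cv2.resize(p[250:370,230:390],(800,600),interpolation=cv2.INTER_CUBIC))
E
```

```text
[0.53587192 0.28634045 0.24071062] -1.4041592557712248 [ 5.55042524e-03  1.55839051e-04 -9.99984584e-01] [-1.89412655 -8.29425979 23.96087888] [ -3.11184687   7.88357068 -23.97231528] [-1.62284295  0.41839182  0.06943983]
```

View pics/s4.png

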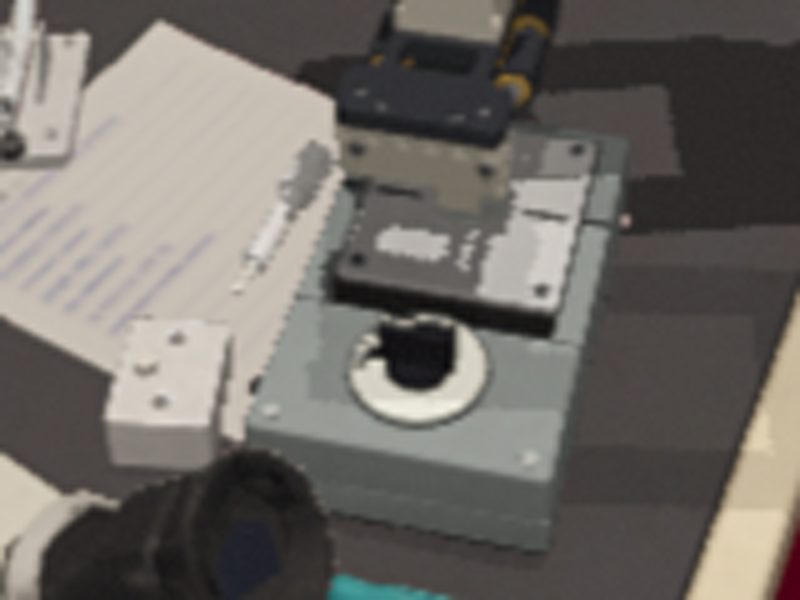

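The panel lies between dial and hand and looks low, with the box and die block undisturbed. I'll check its height against the rim using the depth data.

```bash
cat > ph.py <<'E'
from h import *
psi=.173;Rb=np.array([[np.cos(psi),-np.sin(psi)],[np.sin(psi),np.cos(psi)]]);ctr=np.array([.5335,.2870])-Rb@[0,-.042]
def hgt(n,c,d):
    v,u=np.mgrid[0:400,0:640];m=d>0
    P=np.stack([(u[m]-c["cx"])/c["fx"],-(v[m]-c["cy"])/c["fy"],-np.ones(m.sum())],1)*d[m][:,None]@R.from_rotvec(c["rotation"]).as_matrix().T+c["position"]
    b=(P[:,:2]-ctr)@Rb;z=P[:,2]
    pan=(abs(b[:,0])<.04)&(b[:,1]<-.008)&(b[:,1]>-.082)&(np.hypot(b[:,0],b[:,1]+.042)>.025)&(z<.068)&(z>.04)
    top=(abs(b[:,0])<.055)&(b[:,1]>.025)&(b[:,1]<.095)&(np.hypot(b[:,0],b[:,1]-.062)>.03)&(z<.065)&(z>.04)
    print(n,np.median(z[pan])-np.median(z[top]),pan.sum(),top.sum(),np.median(z[top]))
if __name__=="__main__":
    for n in("scene","side"):
        hgt(n,camera_params(n),np.load(f"pics/{n}0.npy"))
        c=camera_params(n);hgt(n+" now",c,read_camera(n)[1])
E
python3 ph.py
```

```text
scene 0.00658806463218875 389 479 0.049285405644670766
scene now -0.0003496549383024128 223 479 0.04924140632580665
side 0.006969085998994151 487 713 0.049751165929018626
side now 0.00010368049047737582 365 705 0.049702223116063315
```

Request:
carry_out(
  targets=[
    {"hand": 0, "x": 0, "y": 0, "z": 0.0015, "ax": 0, "ay": 0, "az": 0},
    {"hand": 0, "x": 0, "y": 0, "z": 0.003, "ax": 0, "ay": 0, "az": 0},
    {"hand": 0, "x": 0, "y": 0, "z": 0.003, "ax": 0, "ay": 0, "az": 0},
    {"hand": 0, "x": 0, "y": 0, "z": 0.003, "ax": 0, "ay": 0, "az": 0},
  ],
)

```text
t: 12.7
tool_pos: [0.5361, 0.2864, 0.24]
orientation: [3.13, 0.262, 0.01]
force: [-10.5, -12.0, 41.2]
opening: 0.0099
gripper_force: 25.8
```

```bash
python3 ph.py; python3 - <<'E'
from h import *
s,p0,Rt,az=now();print(p0,az,Rt[:,2],s["force"],s["wrist_torque"])
E
```

```text
scene 0.00658806463218875 389 479 0.049285405644670766
scene now -0.00032247485673742027 219 469 0.04909247992678867
side 0.006969085998994151 487 713 0.049751165929018626
side now 2.336358890964174e-05 364 706 0.049606373585453334
[0.5360648  0.28642114 0.24000632] -1.4039537039646384 [ 6.12143613e-03  1.16569048e-04 -9.99981257e-01] [-10.7684339  -11.99777898  41.0511514 ] [-2.36223011  1.96160251 -0.04539983]
```

Both cameras show the panel flush, so it is home. I'll ease the push slightly and hand in.

Request:
carry_out(
  targets=[
    {"hand": 0, "x": 0, "y": 0, "z": -0.0015, "ax": 0, "ay": 0, "az": 0},
    {"hand": 0, "x": 0, "y": 0, "z": -0.0015, "ax": 0, "ay": 0, "az": 0},
    {"hand": 0, "x": 0, "y": 0, "z": -0.0015, "ax": 0, "ay": 0, "az": 0},
  ],
)

```text
t: 13.18
tool_pos: [0.536, 0.2864, 0.2401]
orientation: [3.13, 0.261, 0.009]
force: [-5.5, -10.3, 30.0]
opening: 0.0099
gripper_force: 24.2
```

```bash
python3 ph.py; python3 -c "
from h import *
s=read_state();print(s['force'],s['tool_pos'],s['t'])
if s['force'][2]>18: print(robot.close_job())"
```

```text
scene 0.00658806463218875 389 479 0.049285405644670766
scene now -1.6362857424567778e-05 212 480 0.04920092614077887
side 0.006969085998994151 487 713 0.049751165929018626
side now 6.501207190168223e-05 360 701 0.049672409379395654
[ -5.09752913 -10.69973417  29.81626889] [0.5360189  0.28635203 0.2401188 ] 13.275
the job is handed in; nothing more can be done
None
```

I handed the job in at 13.3 s, with no verdict returned: the counter knob is at its zero stop, the fastener is in line with its index bars by measurement, and the panel is flush with its rim and held down with about 30 N.

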